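# Bring a tripped bench supply back up

### The arm

A 6-joint arm with a two-finger parallel gripper is mounted at the origin on the work surface. World frame = base frame: x ahead of the robot, y to its left, z up, the work surface at z = 0. Lengths are in m, angles in rad, forces in N, time in s.
With the tool pointing down it reaches from about 0.375 to 0.9 m from the base axis. Payload 3.1 kg.
Tool frame: the origin (TCP) lies between the finger pads; the fingertips stand 25 mm ahead of it and the grasp point (between the pads) lies 6 mm ahead of it; y points along the fingers, x is the direction in which the jaws open and shut, and the axes are right-handed (so a half turn about y gives the same grasp; the last joint's range is limited). The gripper opens to 87 mm and grips with 3 to 60 N. Pads are 19 mm wide; open, the fingers measure 117 mm over their backs; the gripper's body (75 mm by 190 mm) begins 51 mm behind the grasp point.
Start: joints at [1.012, 0.527, 1.433, -0, 1.181, -0.178], TCP at [0.232, 0.58, 0.225] pointing down, gripper open.
Joint ranges: [-3.08, 3.08], [-0.75, 2.2], [0.22, 2.44], [-1.43, 4.57], [0, 2.65], [-2.85, 2.85]. Speed limits (rad/s): [2.79, 2.79, 3.14, 3.14, 3.14, 3.14].

### API

Orientations are given as a unit quaternion [x, y, z, w].
In Python, from rig import robot gives the robot as it stands.
- The arm moves only by the tool carry_out, never from a script. Its argument "moves" is a list of rows, each a list of 7 numbers: the opening, from 0 (shut) to 1 (fully open), then the shift along the tool's x, y, z in cm, then the turn, a rotation vector about the tool's x, y, z in rad. In form: [[grip, x, y, z, rx, ry, rz], ...]. A call has 1 to 20 rows; each row is the pose to reach, as a shift and turn from the pose commanded when the call began, along the tool's axes at that moment; what a row does not reach only later rows make up. A row lasts 1/10 s, in which the tool goes at most 50 mm and 8.59 degrees, less where a joint would pass 70% of its speed; a pose out of reach is approached as far as the arm can. A call with a gripper value outside its range is refused whole. The fingers move at their own pace and stop on an object; "force" is the grip in N (left out, the last holds). Time passes only in rows, so rows that repeat a pose let the fingers close. It gives the time, the measured TCP pose, the force and the opening at its end, in the units of the state.
- robot.get_obs(): the state, without advancing time (a new reading comes with each control period).
- robot.camera(name): name is "scene" or "top" or "wrist"; returns the picture (400x640x3 uint8, red, green, blue); there is no depth.
- robot.camera_params(name): a dict with "fx", "fy", "cx", "cy" (pixels), "extrinsics" (4x4, takes a point from camera to world coordinates); the wrist camera has in their place "mount" (4x4, takes a point from camera to tool coordinates, whose origin is the TCP and whose axes are the tool frame's). Camera axes: x right, y down, z forward; pixel columns grow to the right and rows downward; lengths in m; the calibration is good to about 2 mm. A picture is of the moment at which its call begins: read the wrist's pose just before it. camera_params takes no time and is no camera call.
- robot.hand_in(): hands the job in, once; it reports no verdict.
The state is a dict: "time": time; "q": joint angles; "joint_velocities": joint speeds; "joint_torque": joint torques, N m; "position": TCP position; "tool_rot": TCP orientation; "ft_force": force on the tool from outside, world axes, zero at the start; "moment": the same for the moment, N m; "grip_width": finger opening in m.
Only numpy, scipy, OpenCV 4.12 (cv2) and the standard library are available. Lean on these libraries where they do the work, as an engineer would, in place of code of your own. Each camera call takes 0.05 s, during which the arm holds its last target.

### The job

The bench supply has tripped. Restore it with light presses of the fingertips: push the popped breaker (the black button standing out with its white stem showing, by the red lamp) fully home, then press the yellow reset key down and let it spring back, and only then push the green power key fully in so that it stays down. Grip, lift or pull nothing, leave the other controls and the loose things alone, and finish clear of the console.

Things in the scene. Friction and masses are not known exactly. Their poses are not given: they have to be found in the camera images.
- console: Grey bench-supply console, fixed: 400 mm wide (y), its control panel slopes up from 60 mm high at x = -120 to 130 mm at x = +120 (16.3 degrees, z = 95 mm + 0.2917 x), then a flat ledge to x = +180. Origin on the bench under mid-panel; x away from the operator, y to his left. Buttons move square to the panel. Binding posts at the front edge stand 18 mm proud, meter windows (upper left) 5 mm.
- breaker_tripped_top (a point): Centre of the top of the tripped breaker's button, moving with it; z axis squarely out of the panel, x up the slope. Black 20 mm cap on a white stem in a 29 mm collar 4 mm high; its top is 19 mm off the panel when tripped, 11 mm when home; a bright red lamp 30 mm up the slope. Breakers sit at console x = +43, y = -40, -90, -140 mm, in any order.
- breaker_tripped (a joint): Travel of the tripped breaker's button into the panel, m: 0 to 0.0008 tripped (out), 0.008 fully home against its stop. About 3 N of friction, no return spring: it stays where it is left. Home, the cap still gives up to 4 mm on an over-travel spring (4 N to start, 12 N at its end) and comes back out with the finger; that give is not in this value.
- reset_key_top (a point): Centre of the top of the yellow fault-reset key, moving with it: round, 27 mm in diameter, top 16 mm above the panel when free, in a 36 mm bezel 4 mm high. z axis squarely out of the panel. The yellow, green and white keys sit at console x = -43, y = +135, +70, +5 mm, in any order.
- reset_key (a joint): Travel of the yellow key into the panel, m: 0 free, 0.010 against its stop. A spring brings it back: about 1.5 N to start, 4.2 N at its contact (0.003), 10.5 N fully down.
- power_key_top (a point): Centre of the top of the green power key, moving with it: same size and axes as the yellow key, top 16 mm above the panel when off, 10 mm when on.
- power_key (a joint): Travel of the green key into the panel, m: 0 off (out), 0.006 on, against its stop. About 3 N of friction, no return spring: it stays where it is pushed. At its stop the cap gives 4 mm more on an over-travel spring (4 to 12 N), as the breaker's does; that give is not in this value.
- lamp_test_key_top (a point): Centre of the top of the white lamp-test key (same size and spring as the yellow one). Not wanted: leave it.
- lamp_test_key (a joint): Travel of the white key, m, 0 free to 0.010 down.
- stop_button_top (a point): Centre of the top of the red emergency-stop mushroom, 40 mm in diameter, on a yellow disc, standing 34 mm off the panel at console x = -43, y = -125 mm. Leave it.
- stop_button (a joint): Travel of the red stop, m, 0 free to 0.005 down; sprung.
- breaker_a (a joint): Travel of one of the two good breakers, m: 0.008 home, where it is now (cap top 11 mm above the panel, its lamp dark); less if it is pulled out.
- breaker_b (a joint): The same for the other good breaker.
- breaker_tripped_base: Steel collar of the tripped breaker; origin on the panel under the button's axis, z vertical.
- breaker_a_base: Steel collar of a good breaker; origin on the panel under its button's axis.
- breaker_b_base: Steel collar of the other good breaker; origin as above.
- reset_key_base: Steel bezel of the yellow key; origin on the panel under its axis.
- power_key_base: Steel bezel of the green key; origin on the panel under its axis.
- lamp_test_key_base: Steel bezel of the white key; origin on the panel under its axis.
- stop_button_base: Yellow disc and neck of the red stop; origin on the panel under its axis.
- relay: Loose plug-in relay with a clear cover, 21 x 28 x 36 mm high, standing on the console's rear ledge 130 mm up; origin under its centre. Leave it standing.
- screwdriver: Loose screwdriver with a red handle, 200 mm long, lying on the bench at the operator's right of the console, along its x. Leave it.
- jar: Loose small amber jar with a black cap, 44 mm in diameter, 60 mm high, standing on the bench at the operator's left of the console; origin under its centre. Leave it.
Not all that is in view belongs to the job. What is shaped like the screwdriver but blue or purple is not meant. Leave any blue or purple look-alike of the relay alone.

How it is judged:
By the outcome, as a careful person would: the job done as asked, in the order asked, and still so for the second after the job is handed in, with the robot touching nothing.
It also fails if it takes over 48 s, if anything falls off the work surface, if the arm or the gripper's body presses on something with over 40 N, if the wrist force passes 120 N, or if a joint passes its speed limit or range.

## Working session

There is one attempt and no reset: what is moved stays moved. The work goes in short steps, Python scripts to look and compute and a tool call to move; the robot and the scene stay as the last step left them, time stands still between calls to the robot, and variables do not carry over. Pictures are saved under pics/ and viewed, and the job is handed in when it is done.

Besides the shell and the picture viewer there is one more tool, called after ">>>" as name([rows], argument=value, ...), one row to a line, values as JSON. carry_out: Moves the arm, as the interface text tells. Its arguments: {"type":"object","properties":{"moves":{"type":"array"},"force":{"type":"number"}},"required":["moves"]}

```bash
ls; mkdir -p pics; python3 - <<'E'
from rig import robot
import cv2,numpy as np
o=robot.get_obs()
for k,v in o.items(): print(k,np.round(v,4))
for n in ("scene","top"):
    cv2.imwrite(f"pics/{n}0.png",robot.camera(n)[:,:,::-1]); p=robot.camera_params(n); print(n,{k:np.round(v,4) for k,v in p.items()})
print(robot.camera_params("wrist"))
E
```

```text
pics
time 0.0
q [ 1.0115  0.5285  1.4339 -0.      1.1814 -0.1785]
joint_velocities [ 0.001  -0.0004 -0.0011  0.      0.0006 -0.0015]
joint_torque [-1.60000e-03 -4.40050e+01 -1.76586e+01  6.33000e-02  5.83000e-02
 -2.00000e-04]
position [0.2319 0.5796 0.2238]
tool_rot [ 0.5859  0.3956 -0.397  -0.5853]
ft_force [-0.6445  0.4594  0.3074]
moment [0.0086 0.08   0.0354]
grip_width 0.0871
scene {'fx': np.float64(513.0766), 'fy': np.float64(513.0766), 'cx': np.float64(316.8198), 'cy': np.float64(196.5398), 'extrinsics': array([[ 0.7087,  0.5509, -0.4408,  1.0799],
       [ 0.7055, -0.5594,  0.4351, -0.5457],
       [-0.0069, -0.6194, -0.7851,  0.9836],
       [ 0.    ,  0.    ,  0.    ,  1.    ]])}
top {'fx': np.float64(401.3864), 'fy': np.float64(401.3864), 'cx': np.float64(320.4189), 'cy': np.float64(195.9097), 'extrinsics': array([[ 0.0269, -0.9836,  0.1784,  0.4066],
       [-0.9996, -0.0265,  0.0048, -0.0489],
       [ 0.    , -0.1784, -0.984 ,  1.0711],
       [ 0.    ,  0.    ,  0.    ,  1.    ]])}
{'fx': 358.81585086076456, 'fy': 358.81585086076456, 'cx': 319.8987012365802, 'cy': 197.29431350090496, 'mount': array([[ 9.99998808e-01,  1.08221363e-03, -1.10128025e-03,
         1.44618675e-04],
       [ 1.36005381e-03, -2.79743017e-01,  9.60073953e-01,
        -1.61612344e-01],
       [ 7.30929661e-04, -9.60074306e-01, -2.79744155e-01,
         7.59487199e-02],
       [ 0.00000000e+00,  0.00000000e+00,  0.00000000e+00,
         1.00000000e+00]])}
```

View pics/scene0.png

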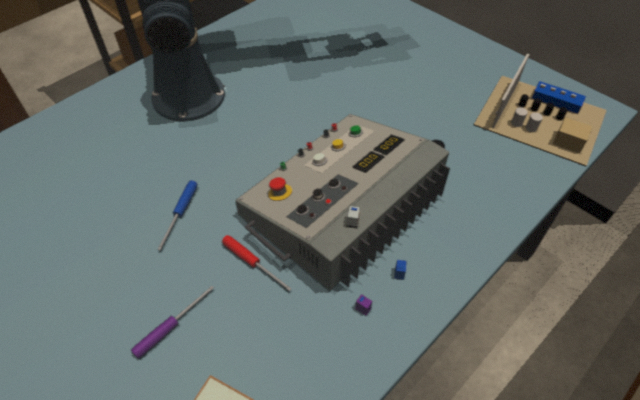

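View pics/top0.png

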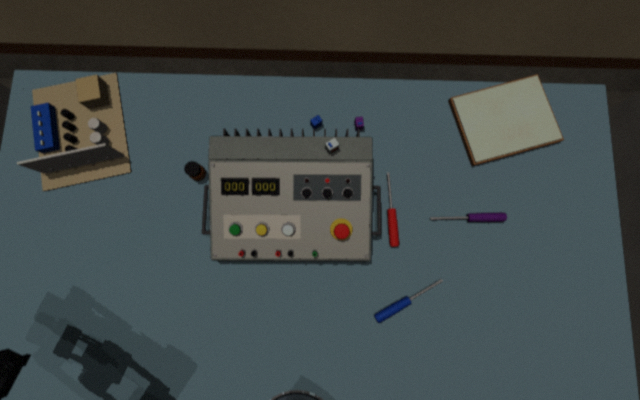

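Top view: green key (235,229), yellow (262,229), white (288,229), stop (342,231). The breakers are at (306/327/347,192), with the lit lamp apparently at (327,181), so the middle one. I'll crop closer.

```bash
python3 - <<'E'
import cv2,numpy as np
a=cv2.imread("pics/top0.png")[165:265,200:390]; b=cv2.imread("pics/scene0.png")[115:235,230:400]
a=cv2.resize(a,None,fx=4,fy=4,interpolation=cv2.INTER_CUBIC);b=cv2.resize(b,None,fx=4,fy=4,interpolation=cv2.INTER_CUBIC)
cv2.imwrite("pics/c1.png",a);cv2.imwrite("pics/c2.png",b)
E
```

```text
(no output)
```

View pics/c1.png

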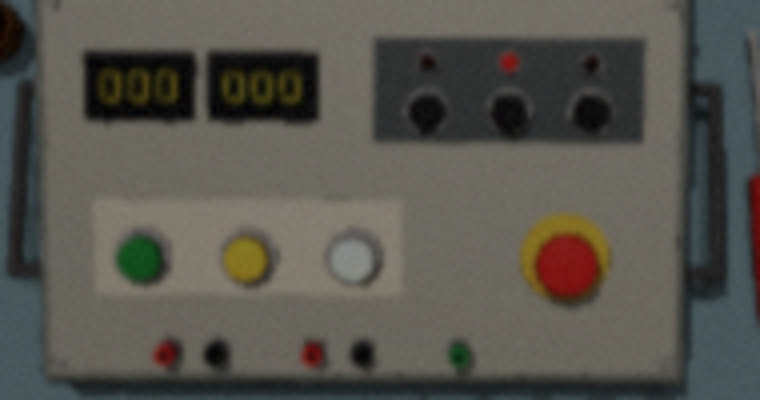

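View pics/c2.png

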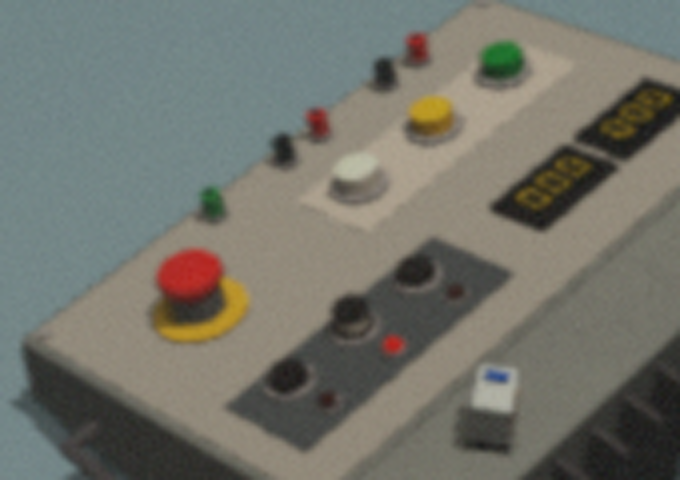

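Chosen controls:
- **Breaker:** the middle one. Its lamp is bright red at top (327,181), and its white stem shows in the scene view. The lamps of its neighbours at (306,192) and (347,192) are dark.
- **Yellow key:** (262,229), next to green (235,229) and white (288,229).

Next I'll work out the console pose.

```bash
cat > h.py <<'E'
import numpy as np,cv2
from scipy.optimize import least_squares
from scipy.spatial.transform import Rotation as R
from rig import robot
n=np.array([-.28,0,.96]); n/=np.linalg.norm(n)
def pt(x,y,h): return np.array([x,y,95+.2917*x])/1e3+n*h/1e3
FEAT=dict(green=pt(-43,135,15),yellow=pt(-43,70,15),red=pt(-43,-125,32),lamp=pt(43,-90,2)+np.array([.96,0,.28])*.03)
def proj(name,P,T=None):
    p=robot.camera_params(name); T=p['extrinsics'] if T is None else T
    c=(np.asarray(P)-T[:3,3])@T[:3,:3]
    return np.array([p['fx']*c[0]/c[2]+p['cx'],p['fy']*c[1]/c[2]+p['cy']])
def blobs(img,box=None):
    hsv=cv2.cvtColor(img,cv2.COLOR_RGB2HSV); out=[]
    rng=dict(green=[(50,120,40,75)],yellow=[(20,140,80,32)],red=[(0,160,90,6),(174,160,90,180)])
    res={}
    for k,L in rng.items():
        m=sum(cv2.inRange(hsv,(a,b,c),(d,255,255)) for a,b,c,d in L)
        N,_,st,ce=cv2.connectedComponentsWithStats(m.astype(np.uint8))
        res[k]=[(st[i][4],ce[i].round(1).tolist()) for i in range(1,N) if st[i][4]>=6]
    return res
def W(pose,P):
    x,y,a=pose; c,s=np.cos(a),np.sin(a)
    return np.array([[c,-s,0],[s,c,0],[0,0,1]])@P+[x,y,0]
E
python3 - <<'E'
from h import *
for n_ in("scene","top"): 
    b=blobs(cv2.imread(f"pics/{n_}0.png")[:,:,::-1].copy())
    for k in b: print(n_,k,[(int(a),c) for a,c in b[k]])
E
```

```text
scene green [(53, [355.2, 129.2]), (6, [282.2, 163.8])]
scene yellow [(71, [337.4, 143.0]), (8, [385.5, 147.5]), (6, [369.8, 156.0]), (8, [366.0, 158.9]), (17, [362.8, 163.9]), (141, [281.6, 193.8])]
scene red [(9, [334.1, 126.2]), (9, [309.1, 145.1]), (143, [277.0, 183.4]), (12, [327.5, 200.5]), (366, [239.7, 250.0])]
top green [(83, [234.6, 229.4]), (13, [314.4, 253.4])]
top yellow [(128, [339.8, 224.9]), (91, [261.2, 229.4])]
top red [(10, [326.8, 180.0]), (272, [392.9, 227.2]), (167, [341.3, 231.1]), (7, [240.1, 253.1]), (9, [277.4, 253.7])]
```

```bash
python3 - <<'E'
from h import *
obs={"scene":dict(green=(355.2,129.2),yellow=(337.4,143),red=(277,183.4),lamp=(327.5,200.5)),"top":dict(green=(234.6,229.4),yellow=(261.2,229.4),red=(341.3,231.1),lamp=(326.8,180))}
f=lambda p:np.concatenate([proj(c,W(p,FEAT[k]))-np.array(v) for c in obs for k,v in obs[c].items()])
s=least_squares(f,[.5,0,0]); print(s.x); print(s.fun.reshape(-1,2).round(2))
p=s.x; Rz=R.from_euler('z',p[2])
for k,P in dict(brk=pt(43,-90,19),yel=pt(-43,70,16),grn=pt(-43,135,16)).items(): print(k,W(p,P).round(4))
E
```

```text
[0.54697528 0.02905552 0.02285733]
[[-0.64 -1.16]
 [-0.6  -1.09]
 [-0.83 -1.51]
 [ 0.31  1.17]
 [-0.31 -0.76]
 [-0.17 -0.65]
 [ 0.32 -0.69]
 [ 0.25 -0.47]]
brk [ 0.5867 -0.0601  0.1258]
yel [0.4979 0.098  0.0978]
grn [0.4964 0.1629 0.0978]
```

```bash
cat >> h.py <<'E'
POSE=[0.54697528,0.02905552,0.02285733]
def tipgoal(P,off,pose=None):
    """goal TCP pose for closed fingertips off (m) above console point P"""
    pose=POSE if pose is None else pose
    Rz=R.from_euler('z',pose[2]); nw=Rz.apply(n); xw=Rz.apply([0,1,0])
    M=np.column_stack([xw,-nw,np.cross(xw,-nw)])
    return W(pose,P)+nw*(.025+off),R.from_matrix(M)
def rel(goal,base=None):
    o=robot.get_obs()
    p0=np.array(o['position']);r0=R.from_quat(o['tool_rot'])
    g,r=goal
    return r0.inv().apply(g-p0)*100,(r0.inv()*r).as_rotvec()
E
python3 - <<'E'
from h import *
print([a.round(3) for a in rel(tipgoal(pt(43,-90,19),.07))], tipgoal(pt(43,-90,19),.07)[0])
E
```

```text
[array([-47.251,   0.76 , -54.268]), array([-0.281, -0.401, -0.059])] [ 0.56010937 -0.06066773  0.2169831 ]
```

>>> carry_out([
  [0,-6,-2,-7,-0.04,-0.06,-0.01],
  [0,-9,-2,-10,-0.06,-0.08,-0.01],
  [0,-12,-2,-13.5,-0.08,-0.1,-0.015],
  [0,-15,-2,-17,-0.1,-0.13,-0.02],
  [0,-18,-2,-20.5,-0.12,-0.16,-0.023],
  [0,-21,-2,-24,-0.14,-0.19,-0.027],
  [0,-24,-2,-27.5,-0.16,-0.21,-0.03],
  [0,-27,-2,-31,-0.18,-0.24,-0.034],
  [0,-30,-2,-34.5,-0.19,-0.26,-0.038],
  [0,-33,-2,-38,-0.21,-0.29,-0.042],
  [0,-36,-2,-41.5,-0.23,-0.32,-0.046],
  [0,-39,-1,-45,-0.24,-0.34,-0.05],
  [0,-42,-1,-48,-0.26,-0.37,-0.054],
  [0,-45,0,-51.5,-0.27,-0.39,-0.057],
  [0,-47.2,0.8,-54.2,-0.281,-0.401,-0.059],
  [0,-47.2,0.8,-54.2,-0.281,-0.401,-0.059],
  [0,-47.2,0.8,-54.2,-0.281,-0.401,-0.059],
  [0,-47.2,0.8,-54.2,-0.281,-0.401,-0.059],
], force=10)

```text
time: 1.9
position: [0.559, -0.0583, 0.2164]
tool_rot: [0.558, 0.573, -0.429, -0.42]
ft_force: [0.8, -0.2, 0.2]
grip_width: 0.0007
```

```bash
python3 - <<'E'
from h import *
o=robot.get_obs(); print(o['time'],o['position'],o['tool_rot'],o['grip_width'],o['ft_force'],[a.round(3) for a in rel(tipgoal(pt(43,-90,19),.07))])
np.save('o1.npy',np.r_[o['position'],o['tool_rot']])
w=robot.camera("wrist"); cv2.imwrite("pics/w1.png",w[:,:,::-1])
p=robot.camera_params("wrist"); T=np.eye(4);T[:3,:3]=R.from_quat(o['tool_rot']).as_matrix();T[:3,3]=o['position'];T=T@p['mount']
for k,v in FEAT.items(): print(k,proj("wrist",W(POSE,v),T).round(1))
print('brk',proj("wrist",W(POSE,pt(43,-90,19)),T).round(1))
for k,v in blobs(w).items(): print(k,[(int(a),c) for a,c in v if a>30])
E
```

```text
1.9 [ 0.55896941 -0.05832624  0.2164036 ] [ 0.5583254   0.57281443 -0.42872295 -0.41994404] 0.0007254846495529702 [ 0.78048579 -0.22897492  0.16878385] [array([-0.237, -0.026, -0.12 ]), array([-0.   ,  0.   ,  0.003])]
green [644.2  74. ]
yellow [549.7  73.8]
red [261.9  72. ]
lamp [317.  229.6]
brk [316.9 200.2]
green [(777, [628.8, 75.7])]
yellow [(1879, [275.9, 75.1]), (1500, [547.1, 73.6]), (229, [485.7, 215.0]), (235, [507.4, 214.9]), (237, [528.8, 215.0]), (239, [580.7, 215.0]), (238, [602.2, 215.0]), (239, [623.7, 214.9]), (3499, [294.4, 351.0])]
red [(3512, [120.2, 62.6]), (2780, [262.9, 71.7]), (111, [317.0, 231.9])]
```

View pics/w1.png

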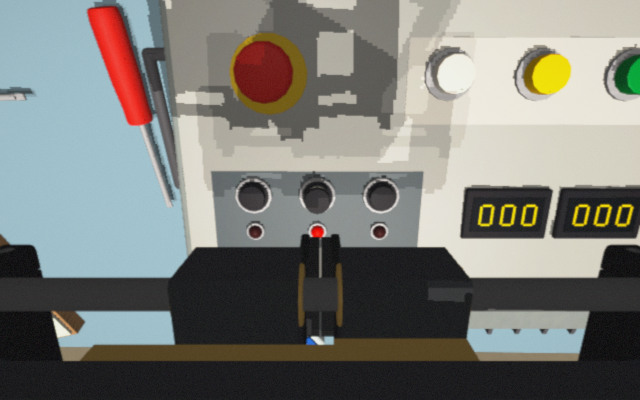

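The wrist view shows the three breakers at (253,195), (317,195) and (381,195). Only the middle lamp, at (317,232), is lit, and the predictions match within about 2 px. I'll refine with the wrist data.

```bash
python3 - <<'E'
from h import *
v=np.load('o1.npy'); p=robot.camera_params("wrist"); T=np.eye(4);T[:3,:3]=R.from_quat(v[3:]).as_matrix();T[:3,3]=v[:3];T=T@p['mount']
ow=dict(yellow=(547.1,73.6),red=(262.9,71.7),lamp=(317,231.9))
fw=lambda q:np.concatenate([proj("wrist",W(q,FEAT[k]),T)-np.array(x) for k,x in ow.items()])
s=least_squares(fw,POSE);print('wrist only',s.x,s.fun.round(2))
g=tipgoal(pt(43,-90,19),0.0,s.x)[0]; g0=tipgoal(pt(43,-90,19),0.0)[0]; print(g-g0)
w=cv2.imread("pics/w1.png"); cv2.imwrite("pics/w1c.png",cv2.resize(w[165:250,205:430],None,fx=3.5,fy=3.5,interpolation=cv2.INTER_CUBIC))
E
```

```text
wrist only [0.54738515 0.02871781 0.02386455] [ 1.87  0.73 -1.51  1.15 -0.29 -1.85]
[ 0.00049978 -0.00030469  0.        ]
```

View pics/w1c.png

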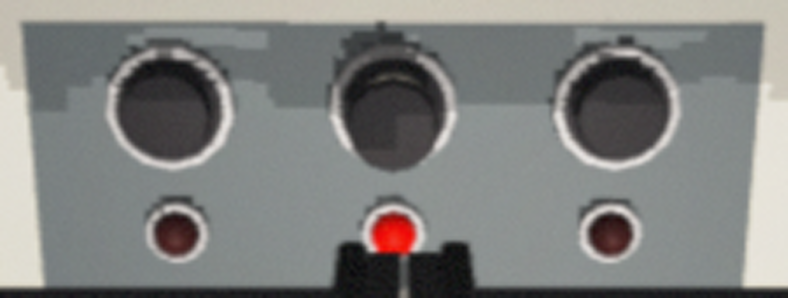

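The middle cap stands out with its stem visible, and the wrist-only pose agrees to 0.5 mm. I'll descend to about 8 mm above it.

>>> carry_out([
  [0,-0.05,1,-0.07,0,0,0],
  [0,-0.05,2,-0.07,0,0,0],
  [0,-0.05,3,-0.07,0,0,0],
  [0,-0.05,4,-0.07,0,0,0],
  [0,-0.05,5,-0.07,0,0,0],
  [0,-0.05,6,-0.07,0,0,0],
  [0,-0.05,6,-0.07,0,0,0],
  [0,-0.05,6,-0.07,0,0,0],
  [0,-0.05,6,-0.07,0,0,0],
])

```text
time: 2.85
position: [0.5777, -0.0595, 0.1596]
tool_rot: [0.559, 0.573, -0.428, -0.419]
ft_force: [1.1, -0.1, 0.5]
grip_width: 0.0007
```

```bash
python3 - <<'E'
from h import *
o=robot.get_obs(); print(o['time'],o['ft_force'],o['joint_velocities'].round(3) if hasattr(o['joint_velocities'],'round') else '',[a.round(3) for a in rel(tipgoal(pt(43,-90,19),0))])
cv2.imwrite("pics/w2.png",robot.camera("wrist")[150:350,200:440,::-1].repeat(3,0).repeat(3,1))
E
```

```text
2.85 [ 1.05131243 -0.08746376  0.48698986] [ 0.001 -0.007 -0.002 -0.     0.001  0.   ] [array([-0.073,  1.001,  0.091]), array([ 0.002, -0.   ,  0.001])]
```

View pics/w2.png

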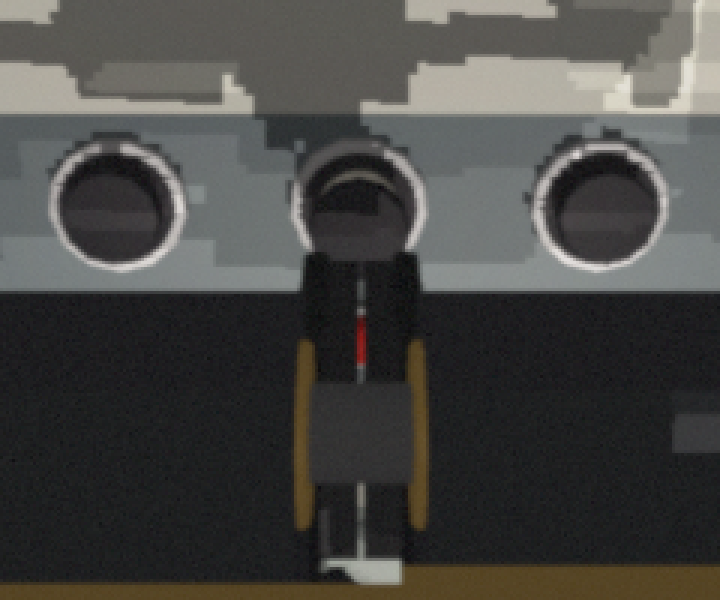

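Tips are centred over the cap. Pressing slowly now.

>>> carry_out([
  [0,-0.07,0.4,0.08,0,0,0],
  [0,-0.07,0.8,0.08,0,0,0],
  [0,-0.07,1.0,0.08,0,0,0],
  [0,-0.07,1.2,0.08,0,0,0],
  [0,-0.07,1.4,0.08,0,0,0],
  [0,-0.07,1.5,0.08,0,0,0],
  [0,-0.07,1.6,0.08,0,0,0],
  [0,-0.07,1.7,0.08,0,0,0],
  [0,-0.07,1.8,0.08,0,0,0],
  [0,-0.07,1.8,0.08,0,0,0],
])

```text
time: 3.9
position: [0.5819, -0.06, 0.1418]
tool_rot: [0.559, 0.573, -0.428, -0.419]
ft_force: [0.2, 0.6, 0.3]
grip_width: 0.0004
```

```bash
python3 - <<'E'
from h import *
o=robot.get_obs(); print(o['time'],o['ft_force'],[a.round(3) for a in rel(tipgoal(pt(43,-90,11),0))])
E
```

```text
3.9 [0.20313809 0.58943417 0.29167846] [array([-0.02 , -0.028, -0.016]), array([ 0.001, -0.   ,  0.002])]
```

>>> carry_out([
  [0,0,0.05,0,0,0,0],
  [0,0,0.1,0,0,0,0],
  [0,0,0.15,0,0,0,0],
  [0,0,0.2,0,0,0,0],
  [0,0,0.2,0,0,0,0],
])

```text
time: 4.4
position: [0.5824, -0.06, 0.1399]
tool_rot: [0.559, 0.573, -0.428, -0.419]
ft_force: [-0.3, 0.5, 0.3]
grip_width: 0.0004
```

```bash
python3 - <<'E'
from h import *
o=robot.get_obs(); print(o['time'],o['ft_force'],[a.round(3) for a in rel(tipgoal(pt(43,-90,11),0))])
cv2.imwrite("pics/w3.png",robot.camera("wrist")[150:350,200:440,::-1].repeat(3,0).repeat(3,1))
E
```

```text
4.4 [-0.26000019  0.50171769  0.25330566] [array([-0.019, -0.228, -0.018]), array([ 0.001, -0.   ,  0.002])]
```

View pics/w3.png

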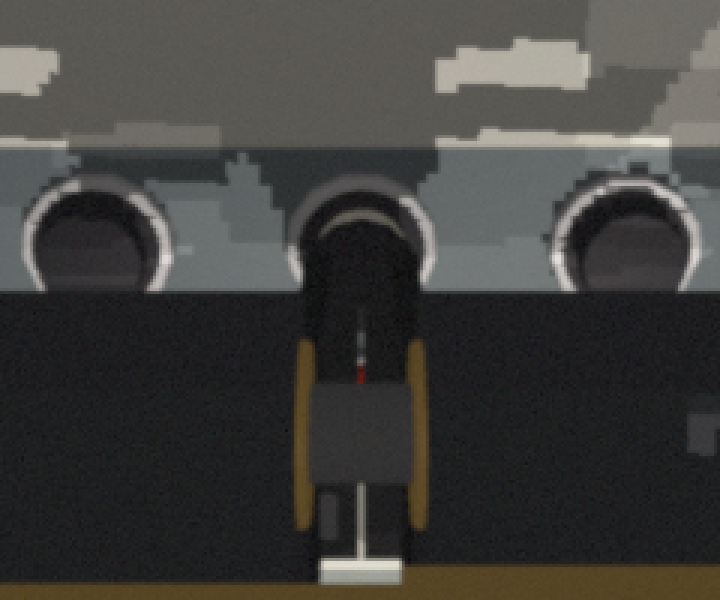

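```bash
python3 - <<'E'
from h import *
p=robot.camera_params("wrist")
for q in [(0,.025,0),(0,.025,.0095),(.015,.025,.0095),(0,.006,0.0095)]: print(q,((proj("wrist",q,p['mount'])-[200,150])*3).round(1))
o=robot.get_obs();T=np.eye(4);T[:3,:3]=R.from_quat(o['tool_rot']).as_matrix();T[:3,3]=o['position'];T=T@p['mount']
for h in (11,15,17,19):
  print(h,[((proj("wrist",W(POSE,pt(43+dx,-90,h)),T)-[200,150])*3).round(1) for dx in(-10,0,10)])
s=robot.camera("scene"); cv2.imwrite("pics/s3.png",cv2.resize(s[100:240,230:430,::-1],None,fx=4,fy=4,interpolation=cv2.INTER_CUBIC))
E
```

```text
(0, 0.025, 0) [361.2 252.1]
(0, 0.025, 0.0095) [361.2 203.8]
(0.015, 0.025, 0.0095) [443. 204.]
(0, 0.006, 0.0095) [361.3 242. ]
11 [array([360.2, 203.7]), array([360.1, 257.2]), array([360.1, 309.1])]
15 [array([360.2, 211.3]), array([360.2, 265.7]), array([360.1, 318.5])]
17 [array([360.2, 215.2]), array([360.2, 270.1]), array([360.1, 323.3])]
19 [array([360.2, 219.2]), array([360.2, 274.6]), array([360.1, 328.3])]
```

View pics/s3.png

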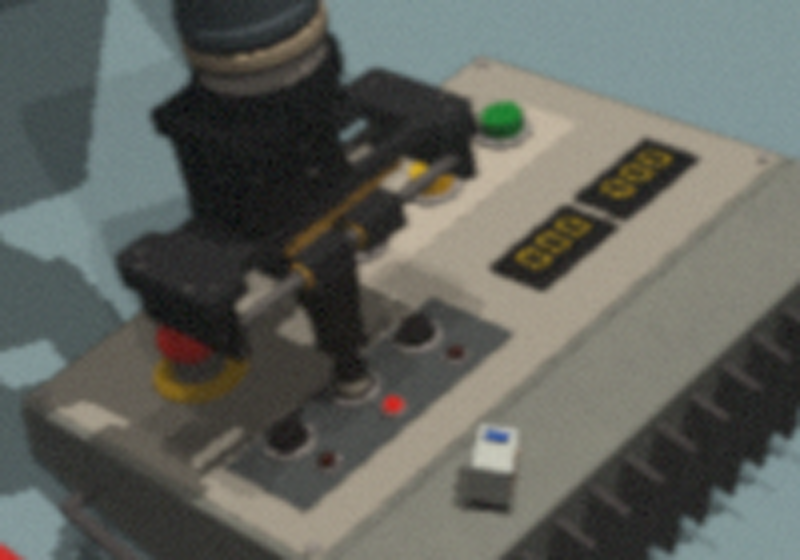

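```bash
python3 - <<'E'
from h import *
o=robot.get_obs();r=R.from_quat(o['tool_rot'])
for q in [(0,.025,0),(0,.015,0),(0,.005,0),(.01,.025,0),(0,.025,-.0095)]: print(q,((proj("scene",r.apply(q)+o['position'])-[230,100])*4).round(1))
for h in (4,11,19): print(h,((proj("scene",W(POSE,pt(43,-90,h)))-[230,100])*4).round(1))
s=robot.camera("scene"); cv2.imwrite("pics/s4.png",cv2.resize(s[160:220,290:345,::-1],None,fx=10,fy=10,interpolation=cv2.INTER_CUBIC))
E
```

```text
(0, 0.025, 0) [349.6 377.7]
(0, 0.015, 0) [345.7 363.8]
(0, 0.005, 0) [341.8 349.7]
(0.01, 0.025, 0) [362.3 367.2]
(0, 0.025, -0.0095) [361.9 383.7]
4 [351.3 384.6]
11 [348.6 374.9]
19 [345.5 363.8]
```

View pics/s4.png

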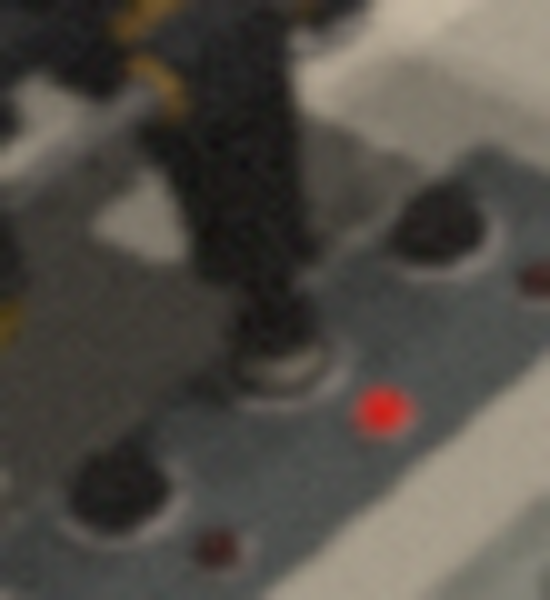

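The picture shows the tips still short of the cap. Its stem is still fully out, and the tip seems to sit about 5–15 mm higher than the nominal 25 mm. I'll advance by force in small steps.

>>> carry_out([
  [0,0,0.1,0,0,0,0],
  [0,0,0.2,0,0,0,0],
  [0,0,0.3,0,0,0,0],
  [0,0,0.4,0,0,0,0],
])

```text
time: 4.95
position: [0.5836, -0.0599, 0.136]
tool_rot: [0.559, 0.573, -0.428, -0.419]
ft_force: [-0.1, -0.3, -0.1]
grip_width: 0.0006
```

>>> carry_out([
  [0,0,0.1,0,0,0,0],
  [0,0,0.2,0,0,0,0],
  [0,0,0.3,0,0,0,0],
])

```text
time: 5.25
position: [0.5844, -0.0599, 0.1331]
tool_rot: [0.559, 0.573, -0.428, -0.419]
ft_force: [-0.6, -1.4, -0.6]
grip_width: 0.0006
```

```bash
python3 - <<'E'
from h import *
o=robot.get_obs();r=R.from_quat(o['tool_rot'])
print(o['ft_force'],rel(tipgoal(pt(43,-90,11),0)))
s=robot.camera("scene"); a=cv2.resize(s[160:220,290:345,::-1],None,fx=7,fy=7,interpolation=cv2.INTER_CUBIC)
w=cv2.resize(robot.camera("wrist")[170:270,270:370,::-1],(420,420))
cv2.imwrite("pics/s5.png",np.hstack([a,w]))
E
```

```text
[-0.60932273 -1.35503395 -0.64475974] (array([-0.01735018, -0.9319212 , -0.01701001]), array([ 0.00131013, -0.00011611,  0.00146791]))
```

View pics/s5.png

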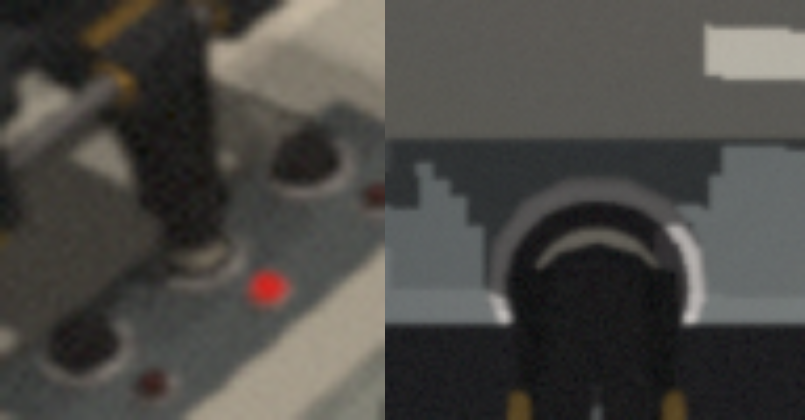

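>>> carry_out([
  [0,0,0.1,0,0,0,0],
  [0,0,0.2,0,0,0,0],
])

```text
time: 5.55
position: [0.585, -0.0599, 0.1313]
tool_rot: [0.559, 0.573, -0.428, -0.419]
ft_force: [1.0, -0.2, -0.5]
grip_width: 0.0006
```

>>> carry_out([
  [0,0,0.1,0,0,0,0],
  [0,0,0.2,0,0,0,0],
])

```text
time: 5.75
position: [0.5855, -0.0599, 0.1293]
tool_rot: [0.559, 0.573, -0.428, -0.419]
ft_force: [0.2, -0.1, 0.2]
grip_width: 0.0005
```

>>> carry_out([
  [0,0,0.1,0,0,0,0],
  [0,0,0.2,0,0,0,0],
])

```text
time: 5.95
position: [0.586, -0.0599, 0.1276]
tool_rot: [0.559, 0.573, -0.428, -0.419]
ft_force: [-1.3, -0.7, 3.2]
grip_width: 0.0005
```

```bash
cat > look.py <<'E'
from h import *
import sys
o=robot.get_obs()
print(o['time'],o['ft_force'],rel(tipgoal(pt(43,-90,11),0)))
s=robot.camera("scene"); a=cv2.resize(s[160:220,290:345,::-1],None,fx=7,fy=7,interpolation=cv2.INTER_CUBIC)
w=cv2.resize(robot.camera("wrist")[170:270,270:370,::-1],(420,420))
cv2.imwrite(f"pics/{sys.argv[1]}.png",np.hstack([a,w]))
E
python3 look.py s6
```

```text
5.95 [-1.30678291 -0.70018105  3.20398378] (array([-0.01897368, -1.51070073, -0.01436626]), array([1.39166089e-03, 6.47539469e-06, 1.44848113e-03]))
```

View pics/s6.png

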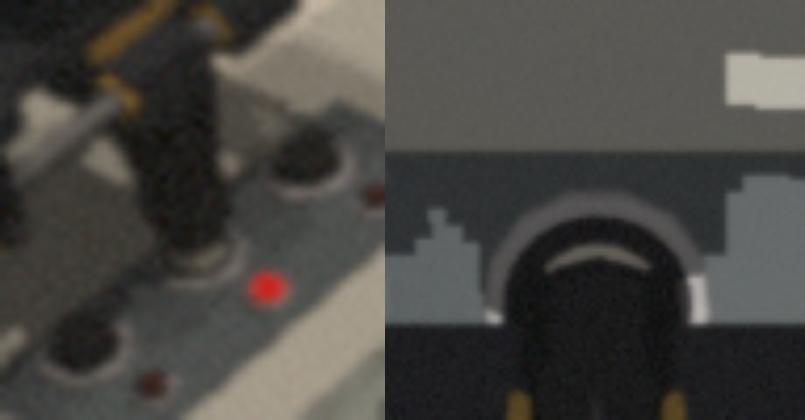

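First contact at 3.4 N, so the effective tip is about 2–4 mm ahead of the TCP. I'll push on through the travel.

>>> carry_out([
  [0,0,0.1,0,0,0,0],
  [0,0,0.2,0,0,0,0],
  [0,0,0.3,0,0,0,0],
  [0,0,0.4,0,0,0,0],
  [0,0,0.5,0,0,0,0],
])

```text
time: 6.55
position: [0.5875, -0.0598, 0.1226]
tool_rot: [0.559, 0.573, -0.428, -0.419]
ft_force: [-2.1, 0.2, 3.2]
grip_width: 0.0004
```

>>> carry_out([
  [0,0,0.05,0,0,0,0],
  [0,0,0.1,0,0,0,0],
])

```text
time: 6.75
position: [0.5878, -0.0598, 0.1217]
tool_rot: [0.559, 0.573, -0.428, -0.419]
ft_force: [-0.3, -0.7, 2.2]
grip_width: 0.0004
```

```bash
python3 look.py s7
```

```text
6.75 [-0.27991547 -0.68813926  2.24842684] (array([-0.01677274, -2.12528133, -0.01197512]), array([ 0.00139891, -0.00011791,  0.00144723]))
```

View pics/s7.png

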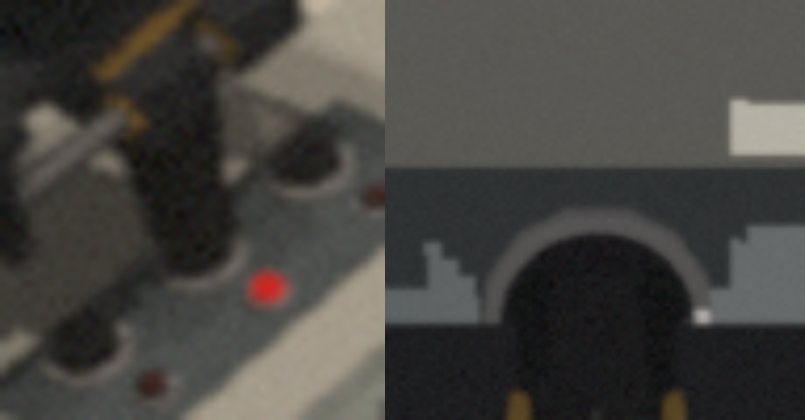

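Stem nearly gone, and the force is still at friction level. I'll continue until it rises past 5 N.

>>> carry_out([
  [0,0,0.1,0,0,0,0],
  [0,0,0.15,0,0,0,0],
])

```text
time: 7.05
position: [0.5882, -0.0598, 0.1203]
tool_rot: [0.559, 0.573, -0.428, -0.419]
ft_force: [-2.6, 0.1, 4.3]
grip_width: 0.0008
```

>>> carry_out([
  [0,0,0.05,0,0,0,0],
  [0,0,0.1,0,0,0,0],
])

```text
time: 7.25
position: [0.5884, -0.0598, 0.1195]
tool_rot: [0.559, 0.573, -0.428, -0.419]
ft_force: [-2.3, -0.2, 5.7]
grip_width: 0.0003
```

>>> carry_out([
  [0,0,0.05,0,0,0,0],
  [0,0,0.1,0,0,0,0],
  [0,0,0.1,0,0,0,0],
])

```text
time: 7.55
position: [0.5886, -0.0598, 0.1188]
tool_rot: [0.559, 0.573, -0.428, -0.419]
ft_force: [-3.1, 0.1, 8.0]
grip_width: 0.0002
```

```bash
python3 look.py s8
```

```text
7.55 [-3.11994745  0.11900624  7.98354809] (array([-0.01571278, -2.42748426, -0.01293573]), array([1.56892120e-03, 2.41909955e-05, 1.37290356e-03]))
```

Force is 8.6 N, well into the over-travel, so the breaker is home. That puts the effective tip at TCP + 3 mm. I'll retract.

>>> carry_out([
  [0,0,-0.5,0,0,0,0],
  [0,0,-1.5,0,0,0,0],
  [0,0,-3,0,0,0,0],
  [0,0,-4.5,0,0,0,0],
  [0,0,-6,0,0,0,0],
  [0,0,-7,0,0,0,0],
  [0,0,-7,0,0,0,0],
  [0,0,-7,0,0,0,0],
])

```text
time: 8.45
position: [0.5691, -0.0604, 0.1859]
tool_rot: [0.559, 0.573, -0.428, -0.419]
ft_force: [-0.0, -0.0, 0.2]
grip_width: 0.0005
```

```bash
sed -i 's/(.025+off)/(.003+off)/' h.py; python3 look.py s9; python3 - <<'E'
from h import *
o=robot.get_obs();print(o['ft_force'])
w=robot.camera("wrist");cv2.imwrite("pics/w9.png",w[:,:,::-1])
print([a.round(3) for a in rel(tipgoal(pt(-43,70,16),.05))],[a.round(3) for a in rel(tipgoal(pt(-43,70,16),.01))])
E
```

```text
8.45 [-0.04430771 -0.02275137  0.24769497] (array([-1.57428034e-02,  6.76191281e+00,  2.05106566e-03]), array([ 0.00197331, -0.00011348,  0.00119886]))
[ 0.43373484 -0.3539923   0.40256592]
[array([15.971,  1.203,  8.894]), array([ 0.   , -0.   ,  0.002])] [array([15.963,  5.203,  8.894]), array([ 0.   , -0.   ,  0.002])]
```

View pics/w9.png

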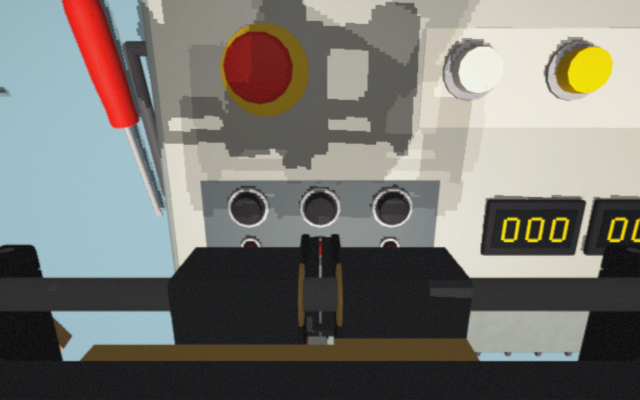

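The three breakers at row 206 now look alike, with no stem on the middle one. Moving above yellow.

>>> carry_out([
  [0,2,0,1.1,0,0,0],
  [0,5,0,2.8,0,0,0],
  [0,8,0,4.5,0,0,0],
  [0,11,0,6.2,0,0,0],
  [0,14,0,7.9,0,0,0],
  [0,15.97,0,8.9,0,0,0],
  [0,15.97,1,8.9,0,0,0],
  [0,15.97,2,8.9,0,0,0],
  [0,15.97,2,8.9,0,0,0],
  [0,15.97,2,8.9,0,0,0],
])

```text
time: 9.6
position: [0.4864, 0.0966, 0.1409]
tool_rot: [0.559, 0.572, -0.428, -0.42]
ft_force: [-0.2, 0.6, 0.0]
grip_width: 0.0004
```

```bash
python3 - <<'E'
from h import *
o=robot.get_obs();print(o['time'],[a.round(3) for a in rel(tipgoal(pt(-43,70,16),0))])
T=np.eye(4);T[:3,:3]=R.from_quat(o['tool_rot']).as_matrix();T[:3,3]=o['position'];T=T@robot.camera_params("wrist")['mount']
w=robot.camera("wrist");cv2.imwrite("pics/w10.png",w[:,:,::-1])
for k,v in FEAT.items(): print(k,proj("wrist",W(POSE,v),T).round(1))
for k,v in blobs(w).items(): print(k,[(int(a),c) for a,c in v if a>300])
E
```

```text
9.6 [array([0.104, 4.161, 0.099]), array([ 0.001, -0.002,  0.001])]
green [428.3 219.8]
yellow [322.1 219.8]
red [-22.  230.2]
lamp [105.6 366.2]
green [(572, [95.3, 121.5]), (1568, [427.3, 218.0])]
yellow [(2303, [36.5, 208.4]), (1485, [322.1, 217.5]), (3524, [299.7, 350.9])]
red [(340, [252.7, 121.4]), (380, [409.5, 121.2]), (748, [8.8, 226.2])]
```

View pics/w10.png

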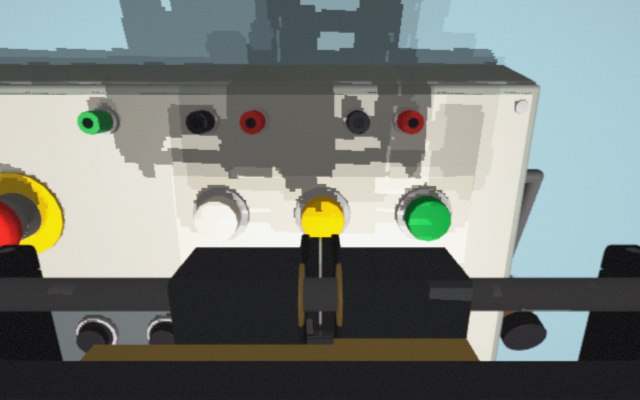

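The yellow key sits at (322,217), directly ahead of the tips at column 320. I'll press about 6–7 mm and watch the force (7–8 N expected).

>>> carry_out([
  [0,0.1,1,0.08,0,0,0],
  [0,0.1,2,0.08,0,0,0],
  [0,0.1,3,0.08,0,0,0],
  [0,0.1,3.6,0.08,0,0,0],
  [0,0.1,3.9,0.08,0,0,0],
  [0,0.1,4.1,0.08,0,0,0],
  [0,0.1,4.25,0.08,0,0,0],
  [0,0.1,4.4,0.08,0,0,0],
  [0,0.1,4.5,0.08,0,0,0],
  [0,0.1,4.5,0.08,0,0,0],
])

```text
time: 10.65
position: [0.4974, 0.0989, 0.0984]
tool_rot: [0.559, 0.573, -0.428, -0.419]
ft_force: [-1.9, -0.0, 3.5]
grip_width: 0.0004
```

>>> carry_out([
  [0,0,0.1,0,0,0,0],
  [0,0,0.2,0,0,0,0],
  [0,0,0.2,0,0,0,0],
])

```text
time: 10.95
position: [0.498, 0.0989, 0.0963]
tool_rot: [0.559, 0.573, -0.428, -0.419]
ft_force: [-2.6, 0.2, 5.3]
grip_width: 0.0006
```

>>> carry_out([
  [0,0,0.1,0,0,0,0],
  [0,0,0.25,0,0,0,0],
  [0,0,0.25,0,0,0,0],
  [0,0,0.25,0,0,0,0],
])

```text
time: 11.35
position: [0.4987, 0.0989, 0.094]
tool_rot: [0.559, 0.573, -0.428, -0.419]
ft_force: [-3.0, -0.4, 6.7]
grip_width: 0.0006
```

>>> carry_out([
  [0,0,-0.5,0,0,0,0],
  [0,0,-1,0,0,0,0],
  [0,0,-2,0,0,0,0],
  [0,0,-3,0,0,0,0],
  [0,0,-4,0,0,0,0],
  [0,0,-5,0,0,0,0],
  [0,2,-5,0,0,0,0],
  [0,4,-5,0,0,0,0],
  [0,6.5,-5,0,0,0,0],
  [0,6.5,-5,0,0,0,0],
  [0,6.5,-5,0,0,0,0],
  [0,6.5,-5,0,0,0,0],
])

```text
time: 12.55
position: [0.4831, 0.163, 0.1421]
tool_rot: [0.559, 0.573, -0.428, -0.419]
ft_force: [-0.3, -0.6, -0.9]
grip_width: 0.0005
```

```bash
python3 - <<'E'
from h import *
o=robot.get_obs();print(o['time'],o['ft_force'],[a.round(3) for a in rel(tipgoal(pt(-43,135,16),0))])
T=np.eye(4);T[:3,:3]=R.from_quat(o['tool_rot']).as_matrix();T[:3,3]=o['position'];T=T@robot.camera_params("wrist")['mount']
w=robot.camera("wrist");cv2.imwrite("pics/w11.png",w[:,:,::-1])
for k,v in FEAT.items(): print(k,proj("wrist",W(POSE,v),T).round(1))
for k,v in blobs(w).items(): print(k,[(int(a),c) for a,c in v if a>300])
E
```

```text
12.55 [-0.32161063 -0.64047223 -0.86300388] [array([-0.037,  4.323, -0.037]), array([ 0.001, -0.   ,  0.001])]
green [319.8 221. ]
yellow [214.4 220.9]
red [-135.1  230.9]
lamp [ 17.8 365.8]
green [(1385, [319.9, 218.6])]
yellow [(1568, [215.8, 219.3]), (3388, [294.7, 350.8])]
red [(489, [138.6, 123.5])]
```

View pics/w11.png

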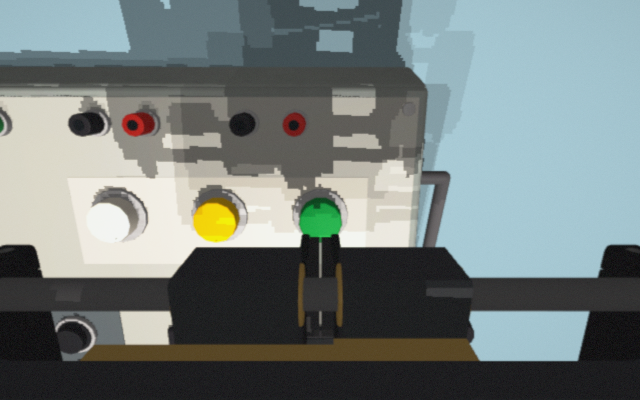

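Yellow reached 7.3 N (about 6.5 mm) and has sprung back, now at (216,219). Green is centred ahead of the tips at (320,219). I'll press it: contact near 4.3 cm, stop near 4.9 cm.

>>> carry_out([
  [0,0,1,-0.03,0,0,0],
  [0,0,2,-0.03,0,0,0],
  [0,0,3,-0.03,0,0,0],
  [0,0,3.8,-0.03,0,0,0],
  [0,0,4.1,-0.03,0,0,0],
  [0,0,4.3,-0.03,0,0,0],
  [0,0,4.45,-0.03,0,0,0],
  [0,0,4.6,-0.03,0,0,0],
  [0,0,4.75,-0.03,0,0,0],
  [0,0,4.9,-0.03,0,0,0],
  [0,0,5.0,-0.03,0,0,0],
  [0,0,5.0,-0.03,0,0,0],
])

```text
time: 13.8
position: [0.4971, 0.1638, 0.0939]
tool_rot: [0.559, 0.573, -0.429, -0.42]
ft_force: [-2.9, -1.6, 4.6]
grip_width: 0.0006
```

>>> carry_out([
  [0,0,0.05,0,0,0,0],
  [0,0,0.1,0,0,0,0],
  [0,0,0.1,0,0,0,0],
])

```text
time: 14.1
position: [0.4973, 0.1638, 0.0931]
tool_rot: [0.559, 0.573, -0.429, -0.419]
ft_force: [-3.9, -2.1, 5.5]
grip_width: 0.0008
```

>>> carry_out([
  [0,0,0.05,0,0,0,0],
  [0,0,0.1,0,0,0,0],
  [0,0,0.1,0,0,0,0],
  [0,0,0.1,0,0,0,0],
])

```text
time: 14.5
position: [0.4976, 0.1638, 0.0923]
tool_rot: [0.559, 0.573, -0.429, -0.419]
ft_force: [-4.8, -1.7, 7.4]
grip_width: 0.0001
```

```bash
python3 - <<'E'
from h import *
o=robot.get_obs();print(o['ft_force'],[a.round(3) for a in rel(tipgoal(pt(-43,135,10),0))])
E
```

```text
[-4.78815531 -1.65831769  7.40315523] [array([-0.086, -0.261, -0.044]), array([ 0.001, -0.   ,  0.001])]
```

Normal force is 8.4 N with 2.6 mm of over-travel, so green is at its stop. I'll retract and look at everything.

>>> carry_out([
  [0,0,-0.5,0,0,0,0],
  [0,0,-1,0,0,0,0],
  [0,0,-2,0,0,0,0],
  [0,0,-4,0,0,0,0],
  [0,0,-6,0,0,0,0],
  [0,0,-8,0,0,0,0],
  [0,0,-10,0,0,0,0],
  [0,0,-12,0,0,0,0],
  [0,3,-12,1,0,0,0],
  [0,6,-12,1,0,0,0],
  [0,10,-12,1,0,0,0],
  [0,14,-12,1,0,0,0],
  [0,18,-12,1,0,0,0],
  [0,22,-12,1,0,0,0],
  [0,26,-12,1,0,0,0],
  [0,30,-12,1,0,0,0],
  [0,30,-12,1,0,0,0],
  [0,30,-12,1,0,0,0],
  [0,30,-12,1,0,0,0],
])

```text
time: 16.4
position: [0.4474, 0.4615, 0.2047]
tool_rot: [0.559, 0.572, -0.429, -0.419]
ft_force: [0.8, -0.0, 0.6]
grip_width: 0.0005
```

```bash
python3 - <<'E'
from h import *
o=robot.get_obs();print(o['time'],o['ft_force'],o['position'])
w=robot.camera("top");s=robot.camera("scene")
cv2.imwrite("pics/t12.png",cv2.resize(w[165:265,200:390,::-1],None,fx=4,fy=4,interpolation=cv2.INTER_CUBIC))
cv2.imwrite("pics/s12.png",cv2.resize(s[115:235,230:400,::-1],None,fx=4,fy=4,interpolation=cv2.INTER_CUBIC))
cv2.imwrite("pics/s12f.png",s[:,:,::-1])
E
```

```text
16.4 [ 0.83571518 -0.0308546   0.59019726] [0.44737182 0.4615061  0.20474072]
```

View pics/t12.png

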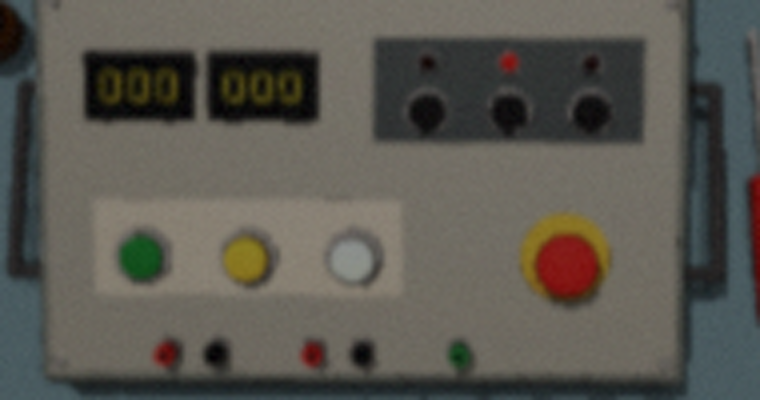

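View pics/s12.png

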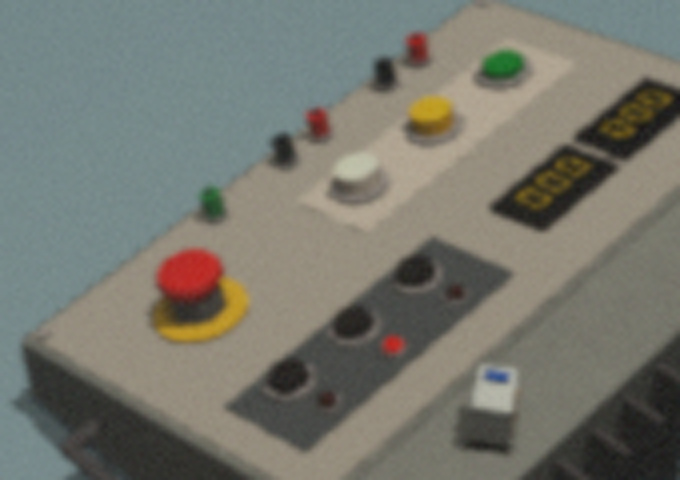

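View pics/s12f.png

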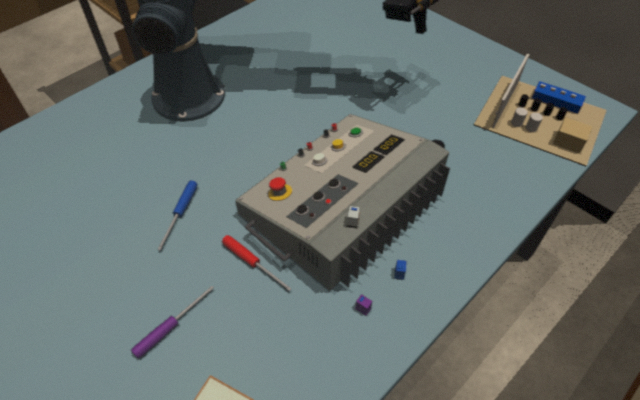

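The breaker is flush with its neighbours and no stem shows. Green sits lower, with its centre moved from row 61 to row 66 in the crop. Yellow is up, the loose things haven't moved, and the arm is clear.

```bash
python3 -c "
from rig import robot
print(robot.hand_in())"
```

```text
the job is handed in; nothing more can be done
None
```

I restored the supply in the order asked and handed the job in at about 16.5 s.

| Step | Control | Push, square to the panel | What I saw |
|---|---|---|---|
| 1 | Tripped breaker (middle one, lit lamp) | about 8.6 N, about 2 mm into its over-travel | cap level with its neighbours, no white stem |
| 2 | Yellow reset key | about 7.3 N, about 6.5 mm, past its 3 mm contact | sprang back up |
| 3 | Green power key | about 8.4 N, about 2.5 mm past its stop | stayed down |

In the last pictures the white key, the red stop, the two good breakers and the loose things look unmoved. The arm stood about 0.3 m to the left of the console with almost no force at the wrist.

**Checks that disagreed:**
- **Fingertip reach:** with the gripper shut, the tips touched about 22 mm later than the stated 25 mm. I found the breaker contact by force and used about 3 mm after that.
- **Red lamp:** the lamp by the breaker was still lit at the end, although the position and force both say the breaker is home. I took the lamp as not being live, but could not confirm that.

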